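# Fit the loose peg of the glass-drying rack and hang the glass on it

## Robot

A 7-joint arm with a two-finger parallel gripper is mounted at the origin on a cart in front of the work surface, level with it; the furniture and walls round the work are solid. World frame = base frame: x ahead of the robot, y to its left, z up, the work surface at z = 0. Lengths are in m, angles in rad, forces in N, time in s.
With the tool pointing down it reaches from about 0.425 to 0.975 m from the base axis. Payload 16.7 kg.
Tool frame: the origin (TCP) lies at the very end of the fingers, on their centre line; the grasp point (between the pads) lies r.pinch_z behind it (r.pinch_z is the distance from the TCP to the grasp point, in m); z points along the fingers, y is the line along which they close (so a half turn about z gives the same grasp; the last joint's range is limited). The gripper opens to 85 mm and grips with 20 to 120 N. Pads are 22 mm wide; open, the fingers measure 114 mm over their backs; the gripper's body (76 mm by 85 mm) begins 54 mm behind the grasp point. The pads swing forward as they close: fully open they stand 13 mm farther back than shut.
Start: joints at [1.153, 0.426, 0.074, 1.606, -0.034, 1.111, -0.067], TCP at [0.179, -0.651, 0.231] pointing down, gripper open.
Joint ranges: [-2.85, 2.85], [-0.5, 2.14], [-1.23, 1.37], [0.21, 2.46], [-1.02, 4.16], [0.16, 2.05], [-2.73, 2.73]. Speed limits (rad/s): [1.89, 1.89, 2.39, 2.39, 3.01, 3.01, 3.01].

## Interface

Orientations are given as a rotation vector (axis times angle).
In Python, from station import r gives the robot as it stands. The module is installed in compiled form; this text tells all that it offers.
- The arm moves only by the shell command python3 -m pendant 'ROWS' [OPENING] [FORCE]. ROWS is a JSON object of lists of equal length, an entry for each row: "xyz": the shift along the tool's x, y, z each as a share of 15 cm, from -1 to 1, a list of three; "turn": the turn about the tool's z as a share of 45 degrees, from -1 to 1. A call has 1 to 10 rows; each row is the pose to reach, as a shift and turn from the pose commanded when the call began, along the tool's axes at that moment; what a row does not reach only later rows make up. A row lasts 1/8 s, in which the tool goes at most 62.5 mm and 10.7 degrees, less where a joint would pass 70% of its speed; a pose out of reach is approached as far as the arm can. A call with a number of a shift or a turn outside -1 to 1 is refused whole. A call with a gripper value outside its range is refused whole. OPENING is the finger opening in mm, from 0 to 85.4, set as the call begins (- or left out, the last holds). The fingers move at their own pace and stop on an object; FORCE is the grip in N (left out, the last holds). Time passes only in rows, so rows that repeat a pose let the fingers close. It gives the time, the measured TCP pose, the force, the opening and the grip force at its end, in the units of the state.
- r.sense(): the state, without advancing time (a new reading comes with each control period).
- r.get_image(name): name is "scene" or "top" or "wrist"; returns a dict with "image" (400x640x3 uint8, red, green, blue), "z_map" (400x640 float32, m along the optical axis (not along the pixel's ray), 0 where there is no reading), "fx", "fy", "cx", "cy" (pixels), "view" (4x4, takes a point from world to camera coordinates). Camera axes: x right, y down, z forward; pixel columns grow to the right and rows downward; lengths in m; the calibration is good to about 2 mm. A picture is of the moment at which its call begins.
- r.hand_in(): hands the job in; it is judged then, once.
The state is a dict: "time_s": time; "joint_pos": joint angles; "dq": joint speeds; "tau": joint torques, N m; "ee_pos": TCP position; "eef_rot": TCP orientation; "force": force on the tool from outside, world axes, zero at the start; "torque": the same for the moment, N m; "gripper_width": finger opening in m; "grasp_force": force on a finger pad.
Only numpy, scipy, OpenCV 4.12 (cv2) and the standard library are available. Lean on these libraries where they do the work, as an engineer would, in place of code of your own. Each camera call takes 0.05 s, during which the arm holds its last target. There are 200 camera calls.

## Task

One peg of the glass-drying rack has come out. Feel for the empty hole in the rack's wooden board with the foot of the peg, never leaning hard on the bare wood, and press the peg straight in until its collar sits flat on the board; then set the upside-down glass gently over it, mouth down on the board like its neighbours. Do not knock its neighbours, and leave the honey jar where it is.

Things in the scene. Friction and masses are not known exactly. Their poses are not given: they have to be found in the camera images.
- rack: stainless drip tray of the glass-drying rack, 156 x 386 x 14 mm, fixed; origin at the centre of its underside on the worktop, y along its length, z up. In it lies a flat beech peg board 130 x 360 mm, top 42 mm above the worktop. The board stays put, but may lie up to 4 mm off centre along the tray's x and also along its y (not turned); this is not measured.
- rack_socket (a point): middle of the empty hole's mouth on the board's top, if the board lay centred (rack x 0, y -115 mm, z 42 mm; rack's axes). The real hole is up to 4 mm off along x and up to 4 mm along y: round, sharp-edged, blind, 23.6 mm wide, 28 mm deep. Sprung rubber pads inside, from 8 mm down, grip the peg: from there on it takes a push of roughly 5 to 15 N.
- peg: loose beech peg standing upright on the worktop, 95 mm tall, about 60 g: foot 22 mm in diameter and 25 mm long, then a collar 36 mm wide and 6 mm thick, then a shaft 22 mm in diameter with a domed top. Origin at the centre of the foot's underside, z up. Fully home, the collar lies on the board, foot 25 mm below the board's top. More than 40 N on the rack damages it.
- glass: clear straight glass, upside down on the worktop, 112 mm tall, about 0.2 kg; 69 mm wide at the rim (below), 61 mm at the foot (above), 63 mm wide 30 mm below the top; inside about 50 mm wide and 95 mm high. Origin at the centre of its foot, so at its top, 112 mm above what it stands on; its z axis points down. More than 30 N against rack or peg is too hard.
- glass_near: bystander: identical glass, upside down over the middle of the rack's three places (rack y +35 mm), origin 154 mm above the worktop; same axes. It stays put; hitting it with more than 15 N is too hard. A third such glass stands over the end peg (rack y +125 mm).
- honey_jar: bystander: glass jar of honey with a red lid, 58 mm wide, 68 mm tall, on the worktop beyond the work; origin at the centre of its underside
Things that resemble listed ones, but are neither listed nor needed, are in the scene too. Leave any black or green look-alike of the glass alone.

How it is judged:
By the outcome, as a careful person would: the job done as asked, in the order asked, and still so for the second after the job is handed in, with the robot touching nothing.
It also fails if it takes over 72 s, if anything falls off the work surface, if the arm or the gripper's body presses on something with over 40 N, if the wrist force passes 120 N, or if a joint passes its speed limit or range.

## Working session

There is one attempt and no reset: what is moved stays moved. The work goes in short steps, Python scripts to look and compute and a shell command to move; the robot and the scene stay as the last step left them, time stands still between calls to the robot, and variables do not carry over. Pictures are saved under pics/ and viewed, at most 10 in all, crops included, and the job is handed in when it is done.

```bash
mkdir -p pics
cat > h.py <<'E'
import numpy as np, cv2
from station import r
from scipy.spatial.transform import Rotation as R
def pts(d):
    z=d["z_map"]; v,u=np.indices(z.shape)
    c=np.stack([(u-d["cx"])/d["fx"]*z,(v-d["cy"])/d["fy"]*z,z,np.ones_like(z)],-1)
    return (c@np.linalg.inv(d["view"]).T)[...,:3]
def save(d,n): cv2.imwrite(f"pics/{n}.png",d["image"][...,::-1])
def ray(d,u,v):
    M=np.linalg.inv(d["view"]); return M[:3,3],M[:3,:3]@np.array([(u-d["cx"])/d["fx"],(v-d["cy"])/d["fy"],1.])
def at(d,u,v,z):
    o,k=ray(d,u,v); return o+k*(z-o[2])/k[2]
def tri(a,b):
    (o,k),(p,q)=a,b; s=np.linalg.lstsq(np.stack([k,-q],1),p-o,rcond=None)[0]
    return (o+k*s[0]+p+q*s[1])/2, np.linalg.norm(o+k*s[0]-p-q*s[1])
E
python3 - <<'E'
from h import *
np.set_printoptions(precision=4,suppress=True)
for n in("scene","top"):
    d=r.get_image(n); save(d,n+"0"); print(n,d["fx"],d["cx"],d["cy"]);print(d["view"])
s=r.sense();print(s,r.pinch_z)
E
```

```text
scene 478.7454652496008 311.766422552251 195.24405102273977
[[-0.679  -0.7341 -0.0043  0.2552]
 [-0.5527  0.515  -0.6552  0.4871]
 [ 0.4832 -0.4425 -0.7554  1.1251]
 [ 0.      0.      0.      1.    ]]
top 393.74522779938394 323.74037301306686 195.57734119120352
[[ 0.0119 -0.9999 -0.002  -0.1923]
 [-0.9837 -0.0113 -0.1793  0.5834]
 [ 0.1793  0.0041 -0.9838  1.1191]
 [ 0.      0.      0.      1.    ]]
{'time_s': 0.1, 'joint_pos': array([ 1.1525,  0.4267,  0.0738,  1.6065, -0.0341,  1.1108, -0.0671]), 'dq': array([ 0.0002, -0.0019, -0.0008, -0.0031,  0.0012, -0.0001,  0.0002]), 'tau': array([  0.0073, -95.1538,   3.771 , -46.4408,   0.0196,   0.0066,
         0.0001]), 'ee_pos': array([ 0.1792, -0.6504,  0.2307]), 'eef_rot': array([-3.1121, -0.4208,  0.0004]), 'force': array([-0.068 , -0.3382, -0.4424]), 'torque': array([-0.0042,  0.0007, -0.0093]), 'grasp_force': 0.0, 'gripper_width': 0.08520785916212334} 0.0187
```

View pics/scene0.png

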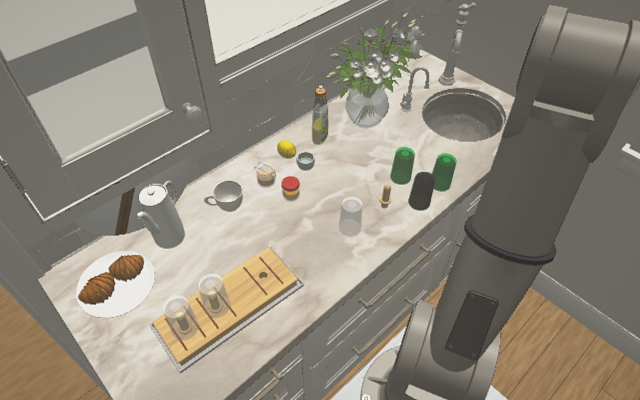

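View pics/top0.png

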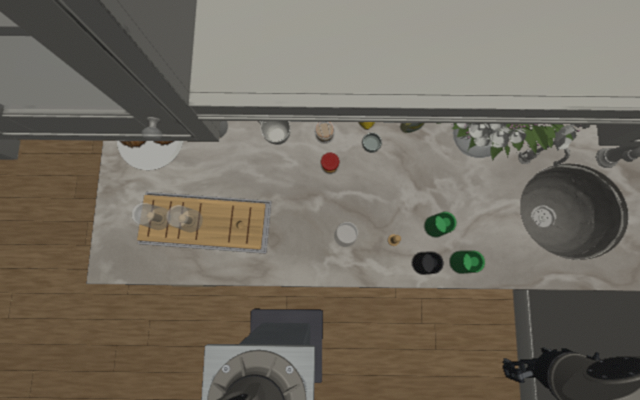

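The scene view shows the clear glass at (351,216), the peg at (386,195), the empty hole at (263,275) and the neighbour glasses at (210,293) and (178,315). In the top view the glass is at (346,234), the peg at (395,240), the hole at (239,225) and the jar at (330,162).

Run:
```python
from h import *
np.set_printoptions(precision=4,suppress=True)
t=r.get_image("top"); s=r.get_image("scene")
P=pts(t);Q=pts(s)
for n,a,b in(("hole",(239,225),(263,275)),):
    print(n,tri(ray(t,*a),ray(s,*b)))
def cl(P,c,rad,lo,hi):
    m=(np.hypot(P[...,0]-c[0],P[...,1]-c[1])<rad)&(P[...,2]>lo)&(P[...,2]<hi); return P[m]
# tall things
for n,p in (("peg",(395,240)),("glass",(346,234)),("jar",(330,162)),("hole",(239,225)),("near",(180,217)),("end",(147,214)),("blk",(428,262)),("grn",(440,224))):
    print(n,P[p[1],p[0]], at(t,*p,0.09))
for n,p in (("peg",(386,187)),("glass",(351,204)),("hole",(263,275)),("board",(240,290))): print(n,Q[p[1],p[0]])
pg=P[240,395]
for X in(P,Q):
    c=cl(X,pg,.03,.04,.12); print("pegpts",len(c),c.mean(0),c.min(0),c.max(0))
    c=cl(X,P[234,346],.05,.1,.13); print("glasspts",len(c),c.mean(0) if len(c) else 0)
# board: yellowish pixels, z~.042
m=(P[...,2]>.03)&(P[...,2]<.05)&(P[...,1]>0)&(P[...,1]<.65)
u8=(m*255).astype(np.uint8)
c=P[m][:,:2].astype(np.float32); print("board",len(c),np.median(P[m][:,2]),cv2.minAreaRect(c))
m=(P[...,2]>.007)&(P[...,2]<.02)&(P[...,1]>0)&(P[...,1]<.65); c=P[m][:,:2].astype(np.float32); print("tray",len(c),cv2.minAreaRect(c))
cv2.imwrite("pics/c1.png",np.hstack([cv2.resize(t["image"][180:280,110:290],None,fx=4,fy=4,interpolation=2)[...,::-1]]))
```

```text
hole (array([0.4974, 0.0656, 0.0433]), np.float64(0.0038796100000537625))
peg [ 0.4537 -0.388   0.0907] [ 0.4537 -0.3881  0.09  ]
glass [ 0.4672 -0.2487  0.1121] [ 0.469  -0.2499  0.09  ]
jar [ 0.6853 -0.203   0.0659] [ 0.6788 -0.2028  0.09  ]
hole [0.4988 0.0706 0.015 ] [0.491  0.0541 0.09  ]
near [0.5044 0.2007 0.1518] [0.5119 0.2237 0.09  ]
end [0.5114 0.2903 0.1522] [0.5194 0.3187 0.09  ]
blk [ 0.3933 -0.4739  0.1092] [ 0.3936 -0.4789  0.09  ]
grn [ 0.4982 -0.5108  0.1105] [ 0.5005 -0.5168  0.09  ]
peg [ 0.4603 -0.3848  0.0908]
glass [ 0.4754 -0.247   0.1096]
hole [0.5088 0.0607 0.025 ]
board [0.5059 0.1401 0.0413]
pegpts 69 [ 0.4575 -0.3901  0.0839] [ 0.4481 -0.4024  0.0424] [ 0.4682 -0.3816  0.0984]
glasspts 383 [ 0.4719 -0.2502  0.1108]
pegpts 103 [ 0.4562 -0.3836  0.0729] [ 0.4483 -0.3996  0.0411] [ 0.4712 -0.3755  0.0988]
glasspts 308 [ 0.4715 -0.2433  0.1096]
board 4552 0.041346990611755396 ((0.41831880807876587, 0.1445186585187912), (0.7814504504203796, 0.4474937915802002), 12.322392463684082)
tray 2444 ((0.42649394273757935, 0.1596163511276245), (0.8267775177955627, 0.39474552869796753), 17.81610679626465)
```

View pics/c1.png

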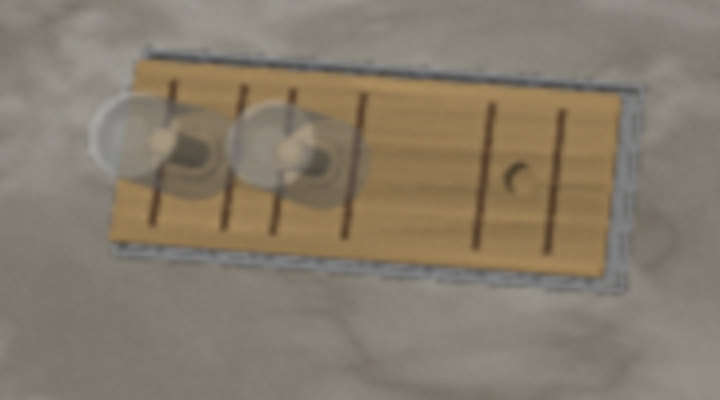

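```bash
cat >> h.py <<'E'
def go(x,y,z,yaw=None):
    s=r.sense(); A=R.from_rotvec(s["eef_rot"]).as_matrix()
    d=A.T@(np.array([x,y,z])-s["ee_pos"]); yw=np.degrees(np.arctan2(A[1,0],A[0,0]))
    print("t",round(s["time_s"],2),"pos",s["ee_pos"].round(4),"yaw",yw.round(2),"tiltz",A[:,2].round(4),"F",s["force"].round(1),"w",round(s["gripper_width"],4))
    print("shares",(d/.15).round(3),"turn",None if yaw is None else ((yw-yaw)/45).round(3))
E
python3 -c "
from h import *
go(.456,-.386,.23)"
```

```text
t 0.2 pos [ 0.1791 -0.6505  0.2309] yaw 15.4 tiltz [-3.e-04  7.e-04 -1.e+00] F [-0.9  1.2 -0.6] w 0.0853
shares [ 2.248 -1.21   0.007] turn None
```

```bash
python3 -m pendant '{"xyz":[[0.33,-0.18,0],[0.66,-0.36,0],[1,-0.54,0],[1,-0.54,0]],"turn":[0,0,0,0]}' 85 && python3 -m pendant '{"xyz":[[0.33,-0.18,0],[0.66,-0.36,0],[1,-0.54,0],[1,-0.54,0],[1,-0.54,0]],"turn":[0.17,0.34,0.34,0.34,0.34]}'
python3 - <<'E'
from h import *
go(.456,-.386,.23,0)
d=r.get_image("wrist"); save(d,"w1"); M=np.linalg.inv(d["view"]); print(M.round(3),d["fx"])
P=pts(d)
m=(P[...,2]>.06)&(P[...,2]<.11)&(np.hypot(P[...,0]-.456,P[...,1]+.386)<.03)
v,u=np.nonzero(m); print(len(u), u.mean() if len(u) else 0, v.mean() if len(u) else 0, P[m].mean(0), P[m].min(0),P[m].max(0))
E
```

```text
time_s: 0.7
ee_pos: [0.3066, -0.5294, 0.2314]
eef_rot: [-3.111, -0.431, -0.002]
force: [-0.3, -0.5, -0.0]
gripper_width: 0.0849
grasp_force: 0.0
time_s: 1.32
ee_pos: [0.4249, -0.4155, 0.2312]
eef_rot: [3.141, 0.002, -0.001]
force: [-0.6, 0.6, 0.2]
gripper_width: 0.085
grasp_force: 0.0
t 1.32 pos [ 0.4249 -0.4155  0.2312] yaw 0.08 tiltz [-5.e-04 -2.e-04 -1.e+00] F [-0.6  0.6  0.2] w 0.085
shares [ 0.208 -0.196  0.008] turn 0.002
[[ 0.001 -0.954 -0.3    0.503]
 [-1.    -0.001 -0.    -0.415]
 [ 0.     0.3   -0.954  0.374]
 [ 0.     0.     0.     1.   ]] 284.2217325853357
442 299.2737556561086 154.02488687782807 [ 0.46302746 -0.39197508  0.09004557] [ 0.450766   -0.40209429  0.06048777] [ 0.47259074 -0.38040347  0.09732654]
```

View pics/w1.png

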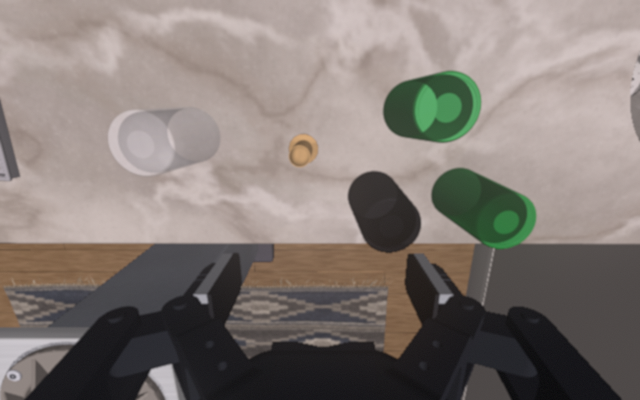

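```bash
python3 -m pendant '{"xyz":[[0.247,-0.163,0],[0.247,-0.163,0.4],[0.247,-0.163,0.5],[0.247,-0.163,0.5]],"turn":[0,0,0,0]}'
python3 - <<'E'
from h import *
d=r.get_image("wrist"); P=pts(d)
m=(P[...,2]>.06)&(P[...,2]<.11)&(np.hypot(P[...,0]-.462,P[...,1]+.391)<.025)
print(P[m].mean(0), P[m].min(0),P[m].max(0))
go(.462,-.391,.05,0)
E
```

```text
time_s: 1.88
ee_pos: [0.4611, -0.3914, 0.1561]
eef_rot: [-3.141, 0.001, 0.003]
force: [-0.2, -0.0, -0.2]
gripper_width: 0.0852
grasp_force: 0.0
[ 0.46501328 -0.39120046  0.08730762] [ 0.45070678 -0.40179982  0.06000407] [ 0.4727379  -0.38023925  0.09717853]
t 1.93 pos [ 0.4619 -0.3917  0.1573] yaw -0.01 tiltz [ 1.e-04 -5.e-04 -1.e+00] F [ 0.5 -1.  -0.4] w 0.085
shares [ 0.    -0.005  0.716] turn -0.0
```

```bash
python3 -m pendant '{"xyz":[[0,0,0.35],[0,0,0.65],[0,0,0.713],[0,0,0.713]],"turn":[0,0,0,0]}' && python3 -m pendant '{"xyz":[[0,0,0],[0,0,0],[0,0,0],[0,0,0],[0,0,0],[0,0,0]],"turn":[0,0,0,0,0,0]}' 10 60; python3 -c "
from h import *
go(.498,.065,.2)"
```

```text
time_s: 2.42
ee_pos: [0.463, -0.3912, 0.0509]
eef_rot: [3.141, 0.002, 0.002]
force: [0.4, -0.5, 0.2]
gripper_width: 0.0851
grasp_force: 0.0
time_s: 3.18
ee_pos: [0.4628, -0.3905, 0.05]
eef_rot: [3.141, 0.003, 0.001]
force: [-1.3, 1.2, 6.7]
gripper_width: 0.0206
grasp_force: 58.2
t 3.17 pos [ 0.4628 -0.3905  0.05  ] yaw 0.1 tiltz [ 6.e-04 -3.e-04 -1.e+00] F [-1.3  1.2  6.7] w 0.0206
shares [ 0.241 -3.036 -1.001] turn None
```

```bash
python3 -m pendant '{"xyz":[[0,0,-0.35],[0,0,-0.7],[0,0,-1],[0,0,-1],[0,0,-1]],"turn":[0,0,0,0,0]}' && python3 -m pendant '{"xyz":[[0.02,-0.2,-0.1],[0.05,-0.5,-0.1],[0.1,-0.8,-0.1],[0.1,-1,-0.1],[0.1,-1,-0.1]],"turn":[0,0,0,0,0]}' && python3 -m pendant '{"xyz":[[0.05,-0.3,0],[0.05,-0.6,0],[0.1,-0.9,0],[0.1,-0.9,0],[0.1,-0.9,0],[0.1,-0.9,0]],"turn":[0,0,0,0,0,0]}'
python3 - <<'E'
from h import *
go(.498,.065,.2)
d=r.get_image("wrist"); save(d,"w2"); print(np.linalg.inv(d["view"]).round(3))
P=pts(d)
print(P[::40,::64,2].round(3))
E
```

```text
time_s: 3.8
ee_pos: [0.4622, -0.3901, 0.1989]
eef_rot: [-3.141, -0.003, 0.001]
force: [0.0, 0.4, -1.9]
gripper_width: 0.0207
grasp_force: 58.9
time_s: 4.42
ee_pos: [0.477, -0.2378, 0.2131]
eef_rot: [-3.14, -0.008, 0.003]
force: [0.2, 0.1, -0.5]
gripper_width: 0.0206
grasp_force: 58.9
time_s: 5.18
ee_pos: [0.4916, -0.1067, 0.2139]
eef_rot: [3.142, -0.0, -0.001]
force: [-0.1, -1.1, -0.7]
gripper_width: 0.0211
grasp_force: 59.0
t 5.17 pos [ 0.4916 -0.1067  0.2139] yaw -0.01 tiltz [-9.e-04 -0.e+00 -1.e+00] F [-0.1 -1.1 -0.7] w 0.0211
shares [ 0.042 -1.145  0.093] turn None
[[-0.001 -0.954 -0.3    0.569]
 [-1.     0.001  0.    -0.107]
 [ 0.     0.3   -0.954  0.357]
 [ 0.     0.     0.     1.   ]]
[[-0.     0.001  0.001  0.001 -0.001  0.001 -0.001 -0.     0.001  0.001]
 [ 0.001  0.001  0.002  0.001 -0.    -0.    -0.    -0.     0.002  0.   ]
 [ 0.001  0.001  0.    -0.     0.    -0.001  0.001 -0.    -0.001 -0.   ]
 [ 0.043  0.041  0.043  0.043  0.001  0.002  0.     0.     0.001  0.001]
 [ 0.1    0.044  0.042  0.042  0.    -0.001 -0.     0.    -0.     0.001]
 [ 0.112  0.043  0.043  0.044  0.001  0.    -0.     0.106  0.001 -0.   ]
 [-0.     0.002 -0.    -0.    -0.     0.212  0.001 -0.001  0.     0.005]
 [ 0.     0.001 -0.     0.002  0.001  0.252 -0.    -0.    -0.    -0.   ]
 [-0.915 -0.914 -0.906  0.281  0.287  0.259  0.286  0.279 -0.914 -0.65 ]
 [-0.91  -0.914  0.295  0.287  0.301  0.295  0.301  0.286  0.296 -0.593]]
```

View pics/w2.png

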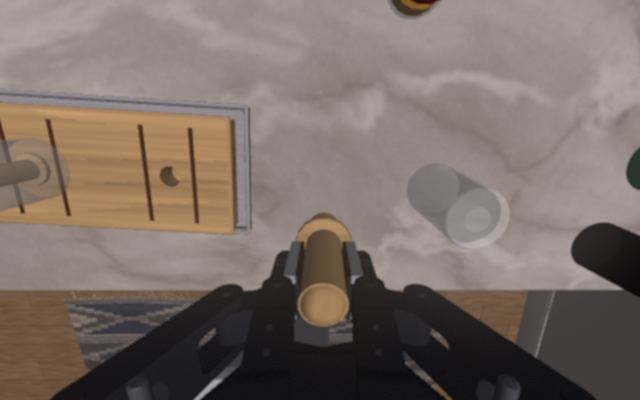

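The wrist view shows the empty hole at (169,176) and the peg upright between the pads at (323,270), with the clear glass at (460,205).

```bash
cat >> h.py <<'E'
def hole(d,c=(.498,.065),zb=.042):
    P=pts(d); M=np.linalg.inv(d["view"]); o=M[:3,3]
    k=P-o; X=o+k*((zb-o[2])/k[...,2])[...,None]
    m=(np.hypot(X[...,0]-c[0],X[...,1]-c[1])<.025)&(P[...,2]<zb-.006)&(P[...,2]>0)
    q=X[m][:,:2]; (x,y),rr=cv2.minEnclosingCircle(q.astype(np.float32))
    b=(np.hypot(X[...,0]-c[0],X[...,1]-c[1])<.025)&~m
    print("hole n",len(q),"mean",q.mean(0).round(4),"encl",round(x,4),round(y,4),"r",round(rr,4),"box",q.min(0).round(4),q.max(0).round(4),"board z",np.median(P[b][:,2]).round(4))
E
python3 - <<'E'
from h import *
for n in("wrist","top","scene"): hole(r.get_image(n))
d=r.get_image("wrist");P=pts(d); p=r.sense()["ee_pos"]
q=P-p
for lo,hi in((-.05,-.03),(-.03,-.02),(-.018,.0),(.035,.05)):
    m=(np.hypot(q[...,0],q[...,1])<.03)&(q[...,2]>lo)&(q[...,2]<hi); w=q[m]
    if len(w): print(lo,len(w),w.min(0).round(4),w.max(0).round(4))
E
```

```text
hole n 263 mean [0.502  0.0651] encl 0.502 0.0649 r 0.0112 box [0.4917 0.0551] [0.5124 0.0749] board z 0.0423h.py:23: RuntimeWarning: divide by zero encountered in divide
  k=P-o; X=o+k*((zb-o[2])/k[...,2])[...,None]
h.py:23: RuntimeWarning: invalid value encountered in multiply
  k=P-o; X=o+k*((zb-o[2])/k[...,2])[...,None]
h.py:27: RuntimeWarning: Mean of empty slice.
  print("hole n",len(q),"mean",q.mean(0).round(4),"encl",round(x,4),round(y,4),"r",round(rr,4),"box",q.min(0).round(4),q.max(0).round(4),"board z",np.median(P[b][:,2]).round(4))
  ret = um.true_divide(
Traceback (most recent call last):
  File "h.py", line 27, in hole
    print("hole n",len(q),"mean",q.mean(0).round(4),"encl",round(x,4),round(y,4),"r",round(rr,4),"box",q.min(0).round(4),q.max(0).round(4),"board z",np.median(P[b][:,2]).round(4))
                                                                                                       ~~~~~^^^
ValueError: zero-size array to reduction operation minimum which has no identity
```

```bash
python3 -m pendant '{"xyz":[[0.07,-0.3,0.1],[0.07,-0.6,0.2],[0.07,-0.75,0.25],[0.07,-0.75,0.25],[0.07,-0.75,0.25]],"turn":[0,0,0,0,0]}'; python3 - 2>/dev/null <<'E'
from h import *
d=r.get_image("wrist");save(d,"w3");P=pts(d); s=r.sense();p=s["ee_pos"]
hole(d)
q=P-p
for lo,hi in((-.05,-.03),(-.03,-.02),(-.018,.0),(.035,.05)):
    m=(np.hypot(q[...,0],q[...,1])<.03)&(q[...,2]>lo)&(q[...,2]<hi); w=q[m]
    if len(w): print(lo,len(w),w.min(0).round(4),w.max(0).round(4))
b=(abs(P[...,2]-.042)<.004)&(P[...,1]>-.05)&(P[...,1]<.45)
c=P[b]; print("board",c.min(0),c.max(0))
for y in np.arange(.03,.24,.03):
    e=c[abs(c[:,1]-y)<.004][:,0]; print(round(y,3),np.percentile(e,[.5,99.5]).round(4))
go(.502,.065,.11)
E
```

```text
time_s: 5.95
ee_pos: [0.5024, 0.0063, 0.177]
eef_rot: [3.141, 0.001, 0.0]
force: [0.7, -0.3, -0.7]
gripper_width: 0.0208
grasp_force: 59.0
hole n 349 mean [0.502  0.0658] encl 0.502 0.0656 r 0.0113 box [0.4914 0.055 ] [0.5125 0.0764] board z 0.0424
-0.05 68 [ 0.0051 -0.0084 -0.0497] [ 0.0099  0.0088 -0.042 ]
-0.03 111 [ 0.0008 -0.0174 -0.024 ] [ 0.0167  0.0179 -0.02  ]
-0.018 537 [-0.0032 -0.0152 -0.018 ] [ 0.0161  0.0157 -0.    ]
0.035 3853 [-0.0128 -0.0288  0.035 ] [0.0157 0.0289 0.05  ]
board [ 0.43251424 -0.00635057  0.03801684] [0.5849895  0.3178969  0.04599694]
0.03 [0.4628 0.5678]
0.06 [0.4334 0.5696]
0.09 [0.4357 0.5715]
0.12 [0.4379 0.5733]
0.15 [0.4394 0.5751]
0.18 [0.4416 0.5769]
0.21 [0.443  0.5787]
t 6.0 pos [0.5025 0.0061 0.1771] yaw 0.02 tiltz [ 3.e-04 -2.e-04 -1.e+00] F [-0.2  0.1 -0.5] w 0.0207
shares [-0.003 -0.393  0.447] turn None
```

View pics/w3.png

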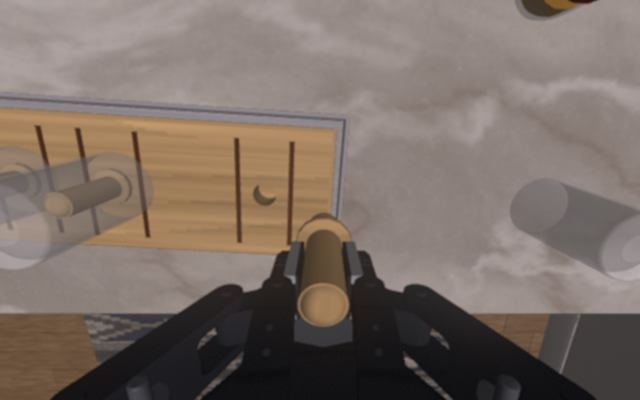

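The hole is at (264,193) and the peg stands straight in the grip, so I'll go above it and descend in small steps.

```bash
python3 -m pendant '{"xyz":[[0.003,-0.397,0],[0.003,-0.397,0.25],[0.003,-0.397,0.48],[0.003,-0.397,0.5],[0.003,-0.397,0.5],[0.003,-0.397,0.5]],"turn":[0,0,0,0,0,0]}'; python3 -c "
from h import *
go(.503,.0657,.092)"
```

```text
time_s: 6.75
ee_pos: [0.5035, 0.0665, 0.1033]
eef_rot: [-3.141, -0.002, -0.003]
force: [-0.4, -0.7, -0.1]
gripper_width: 0.0208
grasp_force: 59.1
t 6.75 pos [0.5035 0.0665 0.1033] yaw 0.06 tiltz [ 2.1e-03  2.0e-04 -1.0e+00] F [-0.4 -0.7 -0.1] w 0.0208
shares [-0.004  0.005  0.075] turn None
```

```bash
python3 -m pendant '{"xyz":[[0,0,0.04],[0,0,0.06],[0,0,0.06]],"turn":[0,0,0]}'; for i in 1; do python3 -m pendant '{"xyz":[[0,0,0.007],[0,0,0.013],[0,0,0.013]],"turn":[0,0,0]}'; done
```

```text
time_s: 7.12
ee_pos: [0.5025, 0.0667, 0.0927]
eef_rot: [3.142, 0.003, -0.001]
force: [-0.4, 0.4, -1.2]
gripper_width: 0.0208
grasp_force: 59.1
time_s: 7.5
ee_pos: [0.5026, 0.0667, 0.0909]
eef_rot: [-3.142, -0.003, 0.0]
force: [0.2, 0.3, -1.0]
gripper_width: 0.0205
grasp_force: 59.1
```

```bash
python3 -m pendant '{"xyz":[[0,0,0.007],[0,0,0.007]],"turn":[0,0]}'
```

```text
time_s: 7.75
ee_pos: [0.5026, 0.0667, 0.0898]
eef_rot: [-3.142, -0.003, 0.0]
force: [0.3, 0.1, -1.4]
gripper_width: 0.0208
grasp_force: 59.1
```

```bash
python3 -m pendant '{"xyz":[[0,0,0.007],[0,0,0.007]],"turn":[0,0]}'
```

```text
time_s: 8.0
ee_pos: [0.5026, 0.0668, 0.0888]
eef_rot: [-3.142, -0.003, 0.0]
force: [-0.1, 0.5, -0.3]
gripper_width: 0.0208
grasp_force: 59.1
```

```bash
python3 -m pendant '{"xyz":[[0,0,0.007],[0,0,0.007]],"turn":[0,0]}'
```

```text
time_s: 8.25
ee_pos: [0.5026, 0.0667, 0.0877]
eef_rot: [-3.142, -0.003, 0.0]
force: [0.3, -0.2, -0.5]
gripper_width: 0.0207
grasp_force: 59.1
```

No contact 4 mm below board level, so the foot is in the hole. Next I'll press down gently and watch the force.

```bash
python3 -m pendant '{"xyz":[[0,0,0.01],[0,0,0.02],[0,0,0.02]],"turn":[0,0,0]}'
```

```text
time_s: 8.62
ee_pos: [0.5025, 0.0668, 0.0846]
eef_rot: [-3.142, -0.003, 0.0]
force: [-0.1, 0.5, -0.9]
gripper_width: 0.0205
grasp_force: 59.1
```

```bash
python3 -m pendant '{"xyz":[[0,0,0.01],[0,0,0.02],[0,0,0.02]],"turn":[0,0,0]}'
```

```text
time_s: 9.0
ee_pos: [0.5025, 0.0668, 0.0816]
eef_rot: [-3.142, -0.003, 0.0]
force: [0.2, 0.1, -0.7]
gripper_width: 0.0202
grasp_force: 59.1
```

```bash
python3 -m pendant '{"xyz":[[0,0,0.01],[0,0,0.02],[0,0,0.02]],"turn":[0,0,0]}'
```

```text
time_s: 9.38
ee_pos: [0.5026, 0.0667, 0.0787]
eef_rot: [-3.142, -0.003, -0.0]
force: [0.2, 0.0, 0.8]
gripper_width: 0.0207
grasp_force: 59.3
```

```bash
python3 -m pendant '{"xyz":[[0,0,0.007],[0,0,0.013],[0,0,0.013]],"turn":[0,0,0]}'
```

```text
time_s: 9.75
ee_pos: [0.5026, 0.0668, 0.0767]
eef_rot: [-3.141, -0.003, 0.0]
force: [0.2, -0.1, -1.4]
gripper_width: 0.0206
grasp_force: 59.4
```

```bash
python3 -m pendant '{"xyz":[[0,0,0.007],[0,0,0.013],[0,0,0.013]],"turn":[0,0,0]}'; python3 - 2>/dev/null <<'E'
from h import *
d=r.get_image("wrist");save(d,"w4")
P=pts(d); s=r.sense();q=P-s["ee_pos"]
m=(np.hypot(q[...,0],q[...,1])<.05)&(q[...,2]<.0)&(P[...,2]>.02)
h,e=np.histogram(q[m][:,2],bins=np.arange(-.05,.001,.002)); print(dict(zip(e.round(3),h)))
cv2.imwrite("pics/w4c.png",cv2.resize(d["image"][120:320,200:440],None,fx=3,fy=3)[...,::-1])
E
```

```text
time_s: 10.12
ee_pos: [0.5026, 0.0667, 0.0748]
eef_rot: [-3.142, -0.003, 0.0]
force: [-0.7, 0.1, -0.5]
gripper_width: 0.0204
grasp_force: 59.4
{np.float64(-0.05): np.int64(0), np.float64(-0.048): np.int64(0), np.float64(-0.046): np.int64(0), np.float64(-0.044): np.int64(0), np.float64(-0.042): np.int64(0), np.float64(-0.04): np.int64(0), np.float64(-0.038): np.int64(0), np.float64(-0.036): np.int64(31), np.float64(-0.034): np.int64(6960), np.float64(-0.032): np.int64(3328), np.float64(-0.03): np.int64(0), np.float64(-0.028): np.int64(0), np.float64(-0.026): np.int64(2), np.float64(-0.024): np.int64(37), np.float64(-0.022): np.int64(67), np.float64(-0.02): np.int64(584), np.float64(-0.018): np.int64(170), np.float64(-0.016): np.int64(40), np.float64(-0.014): np.int64(40), np.float64(-0.012): np.int64(46), np.float64(-0.01): np.int64(50), np.float64(-0.008): np.int64(50), np.float64(-0.006): np.int64(60), np.float64(-0.004): np.int64(47), np.float64(-0.002): np.int64(55)}
```

View pics/w4c.png

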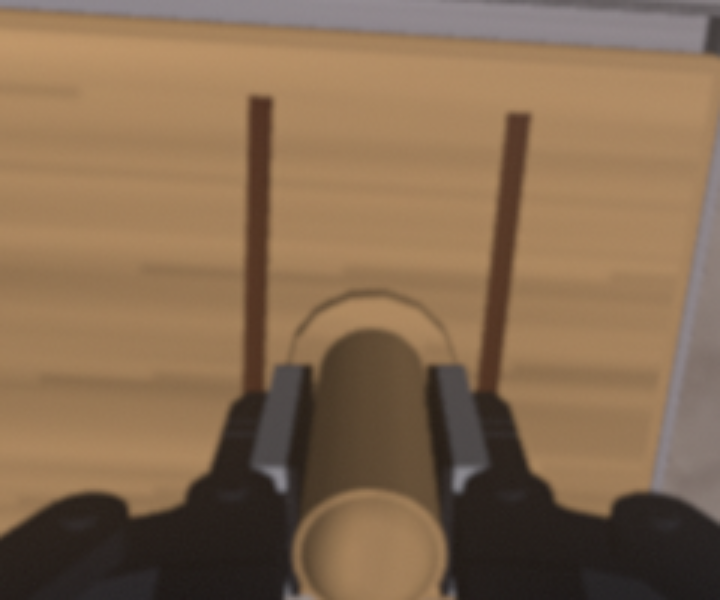

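The view (360,330) shows the peg upright with its collar about 8 mm above the board, not slipped. I'll press on.

```bash
python3 -m pendant '{"xyz":[[0,0,0.007],[0,0,0.013],[0,0,0.013]],"turn":[0,0,0]}'
```

```text
time_s: 10.55
ee_pos: [0.5026, 0.0667, 0.0728]
eef_rot: [-3.142, -0.003, 0.0]
force: [0.4, -0.5, -0.3]
gripper_width: 0.0211
grasp_force: 59.4
```

```bash
python3 -m pendant '{"xyz":[[0,0,0.007],[0,0,0.013],[0,0,0.013]],"turn":[0,0,0]}'
```

```text
time_s: 10.92
ee_pos: [0.5025, 0.0668, 0.0708]
eef_rot: [-3.142, -0.003, 0.0]
force: [0.3, 0.4, -1.4]
gripper_width: 0.0207
grasp_force: 59.4
```

```bash
python3 -m pendant '{"xyz":[[0,0,0.007],[0,0,0.013],[0,0,0.013]],"turn":[0,0,0]}'
```

```text
time_s: 11.3
ee_pos: [0.5026, 0.0667, 0.0689]
eef_rot: [-3.142, -0.003, 0.0]
force: [1.0, 1.0, -0.4]
gripper_width: 0.0204
grasp_force: 59.4
```

```bash
python3 -m pendant '{"xyz":[[0,0,0.007],[0,0,0.007]],"turn":[0,0]}'
```

```text
time_s: 11.55
ee_pos: [0.5026, 0.0667, 0.0679]
eef_rot: [-3.142, -0.003, 0.0]
force: [-0.1, -0.2, 0.9]
gripper_width: 0.021
grasp_force: 59.4
```

```bash
python3 -m pendant '{"xyz":[[0,0,0.005],[0,0,0.005]],"turn":[0,0]}'; python3 - 2>/dev/null <<'E'
from h import *
d=r.get_image("wrist")
P=pts(d); s=r.sense();q=P-s["ee_pos"]
m=(np.hypot(q[...,0],q[...,1])<.05)&(q[...,2]<-.012)&(P[...,2]>.02)
h,e=np.histogram(q[m][:,2],bins=np.arange(-.036,-.012,.001)); print(list(zip(e.round(3).tolist(),h.tolist())))
E
```

```text
time_s: 11.8
ee_pos: [0.5026, 0.0668, 0.0672]
eef_rot: [-3.142, -0.003, 0.0]
force: [-0.8, -0.7, 1.4]
gripper_width: 0.0209
grasp_force: 59.4
[(-0.036, 0), (-0.035, 0), (-0.034, 0), (-0.033, 0), (-0.032, 0), (-0.031, 0), (-0.03, 0), (-0.029, 0), (-0.028, 1), (-0.027, 176), (-0.026, 3052), (-0.025, 6047), (-0.024, 1437), (-0.023, 53), (-0.022, 30), (-0.021, 35), (-0.02, 180), (-0.019, 402), (-0.018, 148), (-0.017, 29), (-0.016, 26), (-0.015, 16), (-0.014, 24)]
```

```bash
python3 -m pendant '{"xyz":[[0,0,0.003],[0,0,0.003]],"turn":[0,0]}'
```

```text
time_s: 12.1
ee_pos: [0.5027, 0.0667, 0.0668]
eef_rot: [-3.142, -0.003, -0.0]
force: [0.1, -1.0, 1.7]
gripper_width: 0.0209
grasp_force: 59.4
```

```bash
python3 -m pendant '{"xyz":[[0,0,0.003],[0,0,0.003]],"turn":[0,0]}'
```

```text
time_s: 12.35
ee_pos: [0.5028, 0.0667, 0.0666]
eef_rot: [3.142, 0.002, 0.0]
force: [-1.7, -1.2, 9.0]
gripper_width: 0.0207
grasp_force: 60.0
```

```bash
python3 -m pendant '{"xyz":[[0,0,0.002],[0,0,0.002]],"turn":[0,0]}'
```

```text
time_s: 12.6
ee_pos: [0.5028, 0.0667, 0.0665]
eef_rot: [3.142, 0.002, 0.001]
force: [-3.0, -1.3, 12.5]
gripper_width: 0.0208
grasp_force: 60.4
```

```bash
python3 -m pendant '{"xyz":[[0,0,0.003],[0,0,0.003]],"turn":[0,0]}'; python3 -m pendant '{"xyz":[[0,0,0],[0,0,0],[0,0,0]],"turn":[0,0,0]}' 85
```

```text
time_s: 12.85
ee_pos: [0.5029, 0.0667, 0.0663]
eef_rot: [3.141, 0.002, 0.001]
force: [-4.6, -2.1, 17.9]
gripper_width: 0.0207
grasp_force: 61.2
time_s: 13.22
ee_pos: [0.5025, 0.0668, 0.0654]
eef_rot: [-3.142, -0.003, 0.0]
force: [0.3, -0.2, 0.2]
gripper_width: 0.0743
grasp_force: 0.0
```

```bash
python3 -m pendant '{"xyz":[[0,0,-0.2],[0,0,-0.5],[0,0,-0.9],[0,0,-0.9]],"turn":[0,0,0,0]}'; python3 - 2>/dev/null <<'E'
from h import *
go(.472,-.249,.2)
d=r.get_image("wrist");save(d,"w5");P=pts(d)
m=(np.hypot(P[...,0]-.502,P[...,1]-.066)<.045)&(P[...,2]>.03)&(P[...,2]<.12)
q=P[m]; h,e=np.histogram(q[:,2],bins=np.arange(.036,.12,.002)); print(list(zip(e.round(3).tolist(),h.tolist())))
for lo,hi in((.0465,.05),(.06,.08),(.08,.1),(.1,.115)):
    w=q[(q[:,2]>lo)&(q[:,2]<hi)]; print(lo,len(w),w.min(0).round(4),w.max(0).round(4))
E
```

```text
time_s: 13.72
ee_pos: [0.5048, 0.0672, 0.2048]
eef_rot: [-3.141, -0.002, -0.011]
force: [0.1, -0.1, -0.3]
gripper_width: 0.0851
grasp_force: 0.0
t 13.72 pos [0.5048 0.0672 0.2048] yaw 0.09 tiltz [ 0.0069  0.001  -1.    ] F [ 0.1 -0.1 -0.3] w 0.0851
shares [-0.222  2.108  0.028] turn None
[(0.036, 0), (0.038, 1), (0.04, 1004), (0.042, 2819), (0.044, 83), (0.046, 130), (0.048, 215), (0.05, 16), (0.052, 5), (0.054, 13), (0.056, 3), (0.058, 14), (0.06, 4), (0.062, 9), (0.064, 12), (0.066, 6), (0.068, 13), (0.07, 5), (0.072, 11), (0.074, 9), (0.076, 13), (0.078, 8), (0.08, 10), (0.082, 11), (0.084, 13), (0.086, 9), (0.088, 11), (0.09, 13), (0.092, 9), (0.094, 14), (0.096, 13), (0.098, 13), (0.1, 12), (0.102, 10), (0.104, 52), (0.106, 105), (0.108, 106), (0.11, 134), (0.112, 67), (0.114, 1), (0.116, 0)]
0.0465 335 [0.4902 0.0497 0.0465] [0.5193 0.0848 0.0499]
0.06 90 [0.5038 0.0564 0.0605] [0.5128 0.0777 0.0799]
0.08 116 [0.5034 0.0567 0.08  ] [0.5129 0.0778 0.1   ]
0.1 487 [0.4905 0.0565 0.1   ] [0.5128 0.0773 0.1143]
```

Peg is home: top at 112 mm, collar top at 48 mm, upright. Now the glass.

```bash
python3 -m pendant '{"xyz":[[-0.05,0.3,0],[-0.1,0.65,0],[-0.1,1,0],[-0.1,1,0]],"turn":[0,0,0,0]}';  python3 -m pendant '{"xyz":[[-0.05,0.3,0],[-0.1,0.65,0],[-0.12,1,0],[-0.12,1,0],[-0.12,1,0]],"turn":[0,0,0,0,0]}'; python3 - 2>/dev/null <<'E'
from h import *
go(.472,-.249,.2)
d=r.get_image("wrist");save(d,"w6");P=pts(d)
m=(np.hypot(P[...,0]-.472,P[...,1]+.249)<.06)&(P[...,2]>.1)&(P[...,2]<.125)
q=P[m]; print(len(q),np.median(q[:,2]),q.min(0),q.max(0),cv2.minEnclosingCircle(q[:,:2].astype(np.float32)))
E
```

```text
time_s: 14.28
ee_pos: [0.4868, -0.0871, 0.1994]
eef_rot: [3.141, -0.006, -0.003]
force: [0.2, 1.2, 0.9]
gripper_width: 0.0849
grasp_force: 0.0
time_s: 14.9
ee_pos: [0.47, -0.2323, 0.1997]
eef_rot: [-3.141, -0.004, 0.002]
force: [0.5, 0.4, -0.5]
gripper_width: 0.085
grasp_force: 0.0
t 14.9 pos [ 0.47   -0.2323  0.1997] yaw 0.13 tiltz [-0.0014  0.001  -1.    ] F [ 0.5  0.4 -0.5] w 0.085
shares [ 0.013  0.111 -0.002] turn None
3893 0.11166955104992116 [ 0.44531859 -0.27854543  0.10001014] [ 0.50599779 -0.21808566  0.11419002] ((0.47569501399993896, -0.248493492603302), 0.030652573332190514)
```

View pics/w6.png

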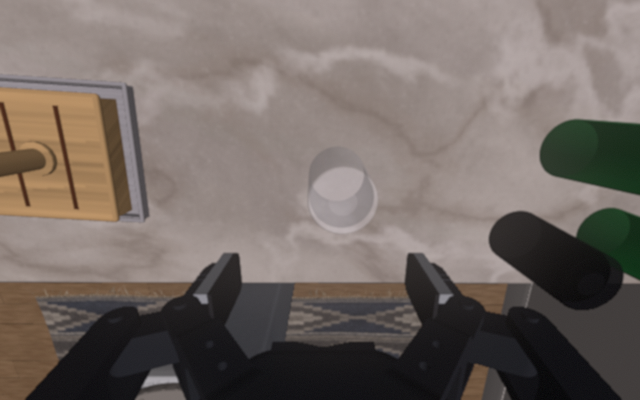

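The glass is at (343,195) in this view, with its centre at (0.4757, -0.2485) and its top at 0.112.

```bash
python3 -m pendant '{"xyz":[[0.038,0.108,0],[0.038,0.108,0],[0.038,0.108,0.35],[0.038,0.108,0.48],[0.038,0.108,0.48]],"turn":[0,0,0,0,0]}'; python3 -c "
from h import *
go(.4757,-.2485,.056)"
```

```text
time_s: 15.58
ee_pos: [0.4752, -0.2488, 0.1274]
eef_rot: [-3.14, -0.003, 0.004]
force: [-0.1, -0.6, 0.1]
gripper_width: 0.0847
grasp_force: 0.0
t 15.57 pos [ 0.4752 -0.2488  0.1274] yaw 0.13 tiltz [-0.0025  0.0013 -1.    ] F [-0.1 -0.6  0.1] w 0.0847
shares [ 0.004 -0.001  0.476] turn None
```

```bash
python3 -m pendant '{"xyz":[[0,0,0.2],[0,0,0.4],[0,0,0.475],[0,0,0.475]],"turn":[0,0,0,0]}' && python3 -m pendant '{"xyz":[[0,0,0],[0,0,0],[0,0,0],[0,0,0],[0,0,0]],"turn":[0,0,0,0,0]}' 50 30; python3 -c "
from h import *
go(.4757,-.2485,.24)"
```

```text
time_s: 16.08
ee_pos: [0.4762, -0.2495, 0.0578]
eef_rot: [-3.141, -0.003, 0.0]
force: [-0.8, -0.4, 0.1]
gripper_width: 0.0849
grasp_force: 0.0
time_s: 16.7
ee_pos: [0.4768, -0.2498, 0.0589]
eef_rot: [3.141, 0.003, 0.003]
force: [-1.6, -0.0, 10.0]
gripper_width: 0.065
grasp_force: 30.8
t 16.7 pos [ 0.4768 -0.2498  0.0589] yaw 0.1 tiltz [ 2.1e-03 -8.0e-04 -1.0e+00] F [-1.6 -0.  10. ] w 0.065
shares [-0.004 -0.008 -1.207] turn None
```

```bash
python3 -m pendant '{"xyz":[[0,0,-0.1],[0,0,-0.4],[0,0,-0.7],[0,0,-1],[0,0,-1]],"turn":[0,0,0,0,0]}' && python3 -m pendant '{"xyz":[[0.02,-0.2,-0.1],[0.05,-0.45,-0.1],[0.07,-0.75,-0.1],[0.09,-1,-0.1],[0.09,-1,-0.1]],"turn":[0,0,0,0,0]}'; python3 - 2>/dev/null <<'E'
from h import *
go(.502,.067,.22,0)
d=r.get_image("wrist");save(d,"w7");P=pts(d); q=P-r.sense()["ee_pos"]
m=(np.hypot(q[...,0],q[...,1])<.06)&(q[...,2]>.042)&(q[...,2]<.065)&(abs(q[...,1])<.033)&(q[...,0]>-.05)
w=q[m]; print(len(w),np.median(w[:,2]),w.min(0).round(4),w.max(0).round(4))
w=w[abs(w[:,2]-np.median(w[:,2]))<.003]; print(w.min(0).round(4),w.max(0).round(4))
for lo,hi in((-.06,-.045),(-.04,-.03),(-.02,-.01),(0,.01),(.02,.04)):
    m=(np.hypot(q[...,0],q[...,1])<.04)&(q[...,2]>lo)&(q[...,2]<hi);w=q[m]
    if len(w): print(lo,len(w),w.min(0).round(4),w.max(0).round(4))
m=(np.hypot(P[...,0]-.502,P[...,1]-.067)<.02)&(P[...,2]>.1)&(P[...,2]<.125)
w=P[m]
if len(w): print("peg top",len(w),w.min(0).round(4),w.max(0).round(4))
E
```

```text
time_s: 17.32
ee_pos: [0.4775, -0.2502, 0.212]
eef_rot: [3.139, 0.002, 0.01]
force: [0.4, -0.7, -2.3]
gripper_width: 0.0649
grasp_force: 34.5
time_s: 17.95
ee_pos: [0.489, -0.0966, 0.2224]
eef_rot: [-3.141, -0.009, 0.0]
force: [0.1, -1.5, -1.7]
gripper_width: 0.0652
grasp_force: 34.5
t 17.95 pos [ 0.489  -0.0966  0.2224] yaw 0.35 tiltz [-1.e-04  6.e-04 -1.e+00] F [ 0.1 -1.5 -1.7] w 0.0652
shares [ 0.093 -1.09   0.017] turn 0.008
13367 0.05255895711800049 [-0.0134 -0.033   0.042 ] [0.0301 0.0329 0.0647]
[-0.0134 -0.033   0.0496] [0.0298 0.0314 0.0555]
-0.06 349 [ 0.0119 -0.0295 -0.0584] [ 0.0331  0.033  -0.0451]
-0.04 344 [ 0.0123 -0.0286 -0.04  ] [ 0.0325  0.0325 -0.0301]
-0.02 476 [ 0.0117 -0.028  -0.02  ] [ 0.0319  0.0321 -0.01  ]
0 720 [ 0.002  -0.0354  0.    ] [0.0313 0.0355 0.01  ]
0.02 3301 [-0.0017 -0.0372  0.02  ] [0.0305 0.0381 0.04  ]
peg top 510 [0.4912 0.0555 0.1   ] [0.513  0.0783 0.114 ]
```

View pics/w7.png

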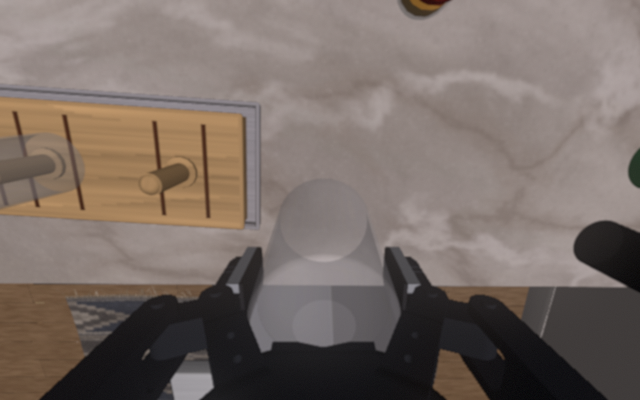

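```bash
python3 -m pendant '{"xyz":[[0.04,-0.2,0],[0.07,-0.45,0],[0.09,-0.7,0],[0.095,-0.9,0],[0.095,-1,0],[0.095,-1,0]],"turn":[0,0,0,0,0,0]}'; python3 -m pendant '{"xyz":[[0,-0.09,0],[0,-0.09,0],[0,-0.09,0.2],[0,-0.09,0.25],[0,-0.09,0.25]],"turn":[0,0,0,0,0]}';python3 -c "
from h import *
go(.503,.067,.104,0)"
```

```text
time_s: 18.75
ee_pos: [0.5031, 0.0503, 0.2222]
eef_rot: [3.141, 0.003, -0.0]
force: [-0.3, -0.8, -1.4]
gripper_width: 0.0649
grasp_force: 34.5
time_s: 19.38
ee_pos: [0.503, 0.0638, 0.1848]
eef_rot: [3.142, 0.002, -0.001]
force: [-0.3, 0.1, -1.2]
gripper_width: 0.065
grasp_force: 34.5
t 19.38 pos [0.503  0.0638 0.1848] yaw 0.08 tiltz [-9.e-04 -1.e-04 -1.e+00] F [-0.3  0.1 -1.2] w 0.065
shares [ 0.001 -0.022  0.539] turn 0.002
```

```bash
python3 -m pendant '{"xyz":[[0,-0.022,0.02],[0,-0.022,0.15],[0,-0.022,0.3],[0,-0.022,0.4],[0,-0.022,0.47],[0,-0.022,0.52],[0,-0.022,0.53],[0,-0.022,0.53]],"turn":[0,0,0,0,0,0,0,0]}';python3 -c "
from h import *
go(.503,.067,.1015,0)"
```

```text
time_s: 20.38
ee_pos: [0.5033, 0.0674, 0.1056]
eef_rot: [-3.141, -0.003, -0.001]
force: [-0.0, -0.3, -1.5]
gripper_width: 0.0652
grasp_force: 34.5
t 20.38 pos [0.5033 0.0674 0.1056] yaw 0.09 tiltz [ 4.e-04  1.e-04 -1.e+00] F [-0.  -0.3 -1.5] w 0.0652
shares [-0.002  0.003  0.028] turn 0.002
```

```bash
python3 -m pendant '{"xyz":[[0,0,0.01],[0,0,0.016],[0,0,0.016]],"turn":[0,0,0]}'
```

```text
time_s: 20.75
ee_pos: [0.5031, 0.0673, 0.103]
eef_rot: [-3.142, -0.003, -0.0]
force: [0.4, 0.0, -1.2]
gripper_width: 0.0647
grasp_force: 34.5
```

```bash
python3 -m pendant '{"xyz":[[0,0,0.006],[0,0,0.006]],"turn":[0,0]}'
```

```text
time_s: 21.0
ee_pos: [0.5031, 0.0673, 0.102]
eef_rot: [-3.142, -0.003, 0.0]
force: [-0.7, 1.4, -1.5]
gripper_width: 0.0648
grasp_force: 34.5
```

```bash
python3 -m pendant '{"xyz":[[0,0,0.004],[0,0,0.004]],"turn":[0,0]}'
```

```text
time_s: 21.25
ee_pos: [0.5031, 0.0673, 0.1014]
eef_rot: [-3.142, -0.003, 0.0]
force: [0.6, 0.1, -1.8]
gripper_width: 0.0646
grasp_force: 34.5
```

```bash
python3 -m pendant '{"xyz":[[0,0,0.004],[0,0,0.004]],"turn":[0,0]}'
```

```text
time_s: 21.5
ee_pos: [0.5031, 0.0674, 0.1009]
eef_rot: [-3.142, -0.003, -0.0]
force: [0.3, -0.6, 0.3]
gripper_width: 0.0644
grasp_force: 34.7
```

```bash
python3 -m pendant '{"xyz":[[0,0,0.002],[0,0,0.002]],"turn":[0,0]}'
```

```text
time_s: 21.75
ee_pos: [0.5032, 0.0674, 0.1007]
eef_rot: [-3.142, -0.003, -0.0]
force: [-1.0, -0.8, 4.5]
gripper_width: 0.0644
grasp_force: 35.1
```

Touchdown at about 5 N. Now release and retreat straight up.

```bash
python3 -m pendant '{"xyz":[[0,0,0],[0,0,0],[0,0,0],[0,0,0]],"turn":[0,0,0,0]}' 85 && python3 -m pendant '{"xyz":[[0,0,-0.1],[0,0,-0.4],[0,0,-0.8],[0,0,-1],[0,0,-1],[0,0,-1]],"turn":[0,0,0,0,0,0]}'; python3 - 2>/dev/null <<'E'
from h import *
go(.5,.067,.25)
d=r.get_image("wrist");s=r.get_image("scene")
P=pts(d)
m=(np.hypot(P[...,0]-.502,P[...,1]-.067)<.045)&(P[...,2]>.148)&(P[...,2]<.17)
q=P[m]; print(len(q),np.median(q[:,2]),cv2.minEnclosingCircle(q[:,:2].astype(np.float32)))
a=cv2.resize(s["image"][220:380,130:330],None,fx=2.5,fy=2.5); b=cv2.resize(d["image"],None,fx=.45,fy=.45)
o=np.zeros((400,790,3),np.uint8); o[:,:500]=a; o[:180,500:788]=b; cv2.imwrite("pics/end.png",o[...,::-1])
E
```

```text
time_s: 22.25
ee_pos: [0.5031, 0.0673, 0.1005]
eef_rot: [-3.142, -0.003, 0.0]
force: [0.2, 0.5, 0.7]
gripper_width: 0.085
grasp_force: 0.0
time_s: 23.0
ee_pos: [0.5028, 0.0673, 0.2506]
eef_rot: [3.142, 0.003, -0.0]
force: [-0.1, -0.4, -0.8]
gripper_width: 0.085
grasp_force: 0.0
t 23.0 pos [0.5028 0.0673 0.2506] yaw 0.1 tiltz [-0. -0. -1.] F [-0.1 -0.4 -0.8] w 0.085
shares [-0.018  0.002  0.004] turn None
3470 0.1534956233309912 ((0.5016582608222961, 0.0675780326128006), 0.030656930059194565)
```

View pics/end.png

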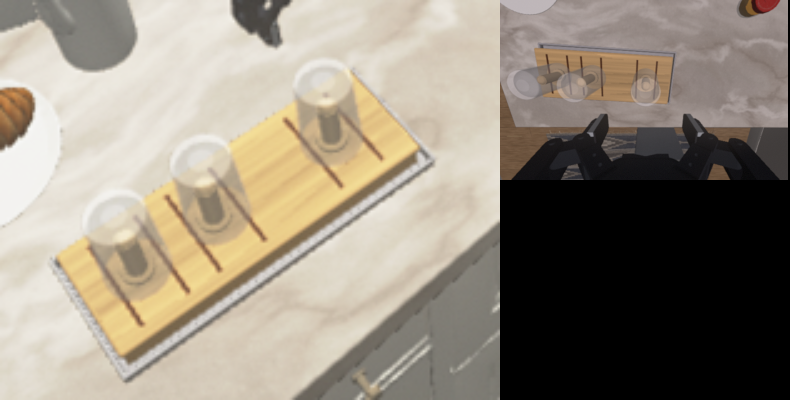

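The glass stands over its peg (325,110 in the crop), like its neighbours (205,180) and (125,230). Its top is at 0.1535, centred on the peg.

```bash
python3 -c "
from station import r
print(r.hand_in())"
```

```text
the job is handed in; nothing more can be done
None
```

The peg is pressed home with its collar on the board, the glass stands mouth down over it, I touched neither the neighbouring glasses nor the honey jar, and the job was handed in at about 23 s; the pass/fail verdict was not shown.

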